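# Open the twist-lock canister of model-making dowels

## Task

Open the round canister: its lid is a twist-lock, so turn it anticlockwise (seen from above) by its wooden bar, feeling with a light upward pull for the place where it lets go, and lift it off without wrenching it. Set the lid down, not dropped, right way up and wholly on the square cork mat, let go, and leave the pencil cup, glass jar, model house and tape roll where they stand.

Things in the scene. Friction and masses are not known exactly. Their poses are not given: they have to be found in the camera images.
- lid: Loose round aluminium lid, 100 mm across, about 0.25 kg: top plate 5 mm, skirt wall 4 mm, 24 mm high in all. Origin: centre of the skirt's lower edge, z up. On its flat top stands a wooden bar, 64 mm long along the lid's x, 16 mm thick along y, 25 mm high. Inside the skirt, hidden, are two lugs 12 mm wide, at +x and -x, that lock it: it rises 3 mm freely, then catches
- lid_bar (a point): Middle of the wooden bar's top, 49 mm above the lid's origin; axes as the lid's. Turn: from the start the lid must go anticlockwise (positive yaw) by 0.25 to 1.4 rad, unknown, to where it lets go; it lets go within about 0.1 rad either side, with no stop, mark or click, and turns on freely past it. There it lifts straight up, clear of the canister after 20 mm
- canister: White round canister, 100 mm across, fixed. Origin: centre of its underside, z up; its x axis does not show the slots. Shoulder at 70 mm, neck (68 mm across) to 92 mm with a flange 85 mm across (3.5 mm play inside the lid) that has two slots facing each other, hidden under the lid, for the lugs. Closed, the lid's origin is 73 mm above this one, the bar's top at 122 mm
- mat: Square cork mat, 160 by 160 mm, 4 mm thick, fixed on the desk; x, y along its sides. Origin: centre of its underside at desk height (top at z = 4 mm)
- cup: White pencil cup with pencils, 76 mm across, cup 90 mm and pencils about 160 mm high, loose; origin centre of underside
- jar: Glass jar with thin sticks, 80 mm across, jar 100 mm and sticks about 160 mm high, loose; origin centre of underside
- house: Small white model house on a 120 by 140 mm base, 92 mm high, loose; origin centre of underside
- tape: Roll of paper tape lying flat, 64 mm across, 24 mm high, loose; origin centre of underside
There are look-alikes about, which are no part of the job. There is more than one size of the mat; the job needs the larger.

How it is judged:
By the outcome, as a careful person would: the job done as asked, in the order asked, and still so for the second after the job is handed in, with the robot touching nothing.
It also fails if it takes over 64 s, if anything falls off the work surface, if the arm or the gripper's body presses on something with over 40 N, if the wrist force passes 120 N, or if a joint passes its speed limit or range.

## Robot

A 7-joint arm with a two-finger parallel gripper is mounted at the origin on the work surface. World frame = base frame: x ahead of the robot, y to its left, z up, the work surface at z = 0. Lengths are in mm, angles in rad, forces in N, time in s.
With the tool pointing down it reaches from about 350 to 900 mm from the base axis. Payload 7.2 kg.
Tool frame: the origin (TCP) lies at the centre of the arm's flange, where the gripper is bolted on; the fingertips stand 182 mm ahead of it and the grasp point (between the pads) lies 163 mm ahead of it (env.tip_reach is the distance from the TCP to the fingertips, in mm); z points along the fingers, y is the direction in which the jaws open and shut (so a half turn about z gives the same grasp; the last joint's range is limited). The gripper opens to 88 mm and grips with 3 to 60 N. Pads are 20 mm wide; open, the fingers measure 115 mm over their backs; the gripper's body (75 mm by 178 mm) begins 61 mm behind the grasp point.
Start: joints at [-1.295, 0.411, -0.013, 1.596, 0.006, 1.134, -0.082], TCP at [210.675, 588.42, 404.653] pointing down, gripper open.
Joint ranges: [-2.95, 2.95], [-0.29, 1.99], [-1.47, 1.44], [0.14, 2.54], [-1.03, 4.17], [0.13, 1.85], [-2.86, 2.86]. Speed limits (rad/s): [2.39, 2.39, 3.01, 3.01, 3.14, 3.14, 3.14].

## Interface

Orientations are given as a rotation vector (axis times angle).
In Python, from rig import env gives the robot as it stands.
- The arm moves only by the shell command python3 -m handwheel 'ROWS' [OPENING] [FORCE]. ROWS is a JSON object of lists of equal length, an entry for each row: "travel": the shift along the tool's x, y, z in m, a list of three; "yaw": the turn about the tool's z in degrees. A call has 1 to 5 rows; each row shifts and turns the commanded pose from where the row before left it, along the tool's axes as they then stand; what a row does not reach is not made up. A row lasts 1/8 s, in which the tool goes at most 62.5 mm and 10.7 degrees, less where a joint would pass 70% of its speed; a pose out of reach is approached as far as the arm can. A call is refused whole if a number of a shift passes 0.0625 or a number of a turn 10.7, either way. A call with a gripper value outside its range is refused whole. OPENING is the closure in counts, from 0 (fully open) to 255 (shut), set as the call begins (- or left out, the last holds). The fingers move at their own pace and stop on an object; FORCE is the grip in N (left out, the last holds). Time passes only in rows, so rows that do not move let the fingers close. It gives the time, the measured TCP pose, the force and the opening at its end, in the units of the state.
- env.observe(): the state, without advancing time (a new reading comes with each control period).
- env.grab_frame(name): name is "scene" or "top" or "wrist"; returns (picture, depth): 400x640x3 uint8, red, green, blue; 400x640 float32, mm along the optical axis (not along the pixel's ray), 0 where there is no reading.
- env.camera_params(name): a dict with "K" (3x3 intrinsics, pixels), "R" (3x3) and "t" (3): a world point X has camera coordinates R X + t. Camera axes: x right, y down, z forward; pixel columns grow to the right and rows downward; lengths in mm; the calibration is good to about 2 mm. A picture is of the moment at which its call begins: read the wrist's pose just before it. camera_params takes no time and is no camera call; for the wrist camera it gives the pose at the moment of the call.
- env.hand_in(): hands the job in, once; it reports no verdict.
Trained networks look in the newest picture that a camera, given by its name, has taken for a name from the list of things; names that differ only in an ending like _2 or _b are one class to them, and where a whole thing is asked for, a point or a joint stands for the part that bears it (a point fixed in the world has none). Each returns a list of dicts, best first, with "score" (0 to 1); they miss things now and then, are a little off and sometimes report something else, mostly with a low value. They report only what shows in the picture. A call takes as long as a camera call. They do not tell look-alikes from the thing itself.
- env.spot_in(name, camera): "box" ([left, top, right, bottom] in pixels, round what is visible of it).
- env.regions_of(name, camera): "region" (400x640 bool, what is visible of it) and "box" ([left, top, right, bottom] in pixels, round what is visible of it).
- env.landmark_of(name, camera): "centre" ([column, row] in pixels: a listed point, or the origin of a listed thing).
The state is a dict: "t": time; "joint_positions": joint angles; "qd": joint speeds; "tau": joint torques, N m; "ee_pos": TCP position; "eef_rot": TCP orientation; "force": force on the tool from outside, world axes, zero at the start; "moment": the same for the moment, N m; "width": finger opening in mm.
Only numpy, scipy, OpenCV 4.12 (cv2) and the standard library are available. Lean on these libraries where they do the work, as an engineer would, in place of code of your own. Each camera call takes 0.05 s, during which the arm holds its last target. There are 200 camera calls.

## Working session

There is one attempt and no reset: what is moved stays moved. The work goes in short steps, Python scripts to look and compute and a shell command to move; the robot and the scene stay as the last step left them, time stands still between calls to the robot, and variables do not carry over. Pictures are saved under pics/ and viewed, about 8 in all and at most 12, crops included, and the job is handed in when it is done.

```bash
ls; mkdir -p pics; cat > h.py <<'E'
import numpy as np, cv2
from rig import env
from scipy.spatial.transform import Rotation as R
def save(img,name): cv2.imwrite('pics/'+name,img[:,:,::-1])
def world(cam,px,depth,P=None):
    P=P or env.camera_params(cam); px=np.atleast_2d(px).astype(float)
    d=np.atleast_1d(depth)
    c=(np.linalg.inv(P['K'])@np.c_[px,np.ones(len(px))].T)*d
    return (np.array(P['R']).T@(c-np.array(P['t']).reshape(3,1))).T
def cloud(cam,dep,mask,P=None):
    v,u=np.nonzero(mask&(dep>0)); return world(cam,np.c_[u,v],dep[v,u],P)
E
python3 - <<'E'
from h import *
s=env.observe();print(s)
for c in['top','scene']:
    im,d=env.grab_frame(c);save(im,c+'0.png')
    for n in['lid','mat','canister','cup','jar','house','tape']:
        for r in env.regions_of(n,c)[:4]:
            p=cloud(c,d,r['region']);
            print(c,n,round(r['score'],2),np.round(r['box']),np.round(np.median(p,0)) if len(p) else None,np.round(np.ptp(p,0)), np.round(np.percentile(p[:,2],98)))
    for r in env.landmark_of('lid_bar',c): print(c,'lid_bar',r)
im,d=env.grab_frame('top');a=im
im2=cv2.imread('pics/scene0.png');
cv2.imwrite('pics/both.png',np.vstack([cv2.resize(a[:,:,::-1],(480,300)),cv2.resize(im2,(480,300))]))
E
```

```text
pics
{'t': 0.0, 'joint_positions': array([-1.29524468,  0.41191339, -0.01271433,  1.5970553 ,  0.00562349,
        1.13428362, -0.08217706]), 'qd': array([-0.00013478, -0.00224243,  0.00043449,  0.00014686, -0.0011534 ,
       -0.00052154, -0.00228863]), 'tau': array([-1.36715444e-03, -5.87963498e+01,  6.41323831e-01, -2.91080528e+01,
       -5.37396327e-02,  1.85009802e-02,  1.58681569e-04]), 'ee_pos': array([210.58862905, 588.22397372, 403.79582107]), 'eef_rot': array([-5.37192109e-01, -3.09517720e+00,  2.54079115e-03]), 'force': array([-0.72940712,  0.16150336, -0.55793587]), 'moment': array([ 0.00398363, -0.03060686, -0.0265238 ]), 'width': 87.79980837398666}
top lid 0.63 [225. 166. 268. 208.] [567. 160.  97.] [115. 119. 130.] 123.0
top mat 0.85 [384. 273. 442. 333.] [ 303. -240.    3.] [142. 142.  13.] 7.0
top mat 0.73 [331. 176. 406. 255.] [ 509. -131.    4.] [189. 188.  15.] 8.0
top canister 0.42 [252. 179. 273. 209.] [545. 118.  40.] [68. 41. 69.] 69.0
top jar 0.86 [319.  87. 352. 129.] [764. -45.  64.] [ 78.  78. 158.] 154.0
top house 0.79 [194.  80. 248. 133.] [755. 238.  4
[... 183 characters left out ...]
50.] [585. 160.  96.] [187.  98. 129.] 122.0
scene mat 0.8 [256. 193. 328. 250.] [ 517. -132.    3.] [193. 183.  14.] 7.0
scene mat 0.6 [250. 144. 300. 183.] [ 308. -239.    2.] [144. 142.  14.] 6.0
scene canister 0.79 [378. 237. 421. 264.] [614. 157.  38.] [ 82. 106.  81.] 72.0
scene cup 0.88 [202. 250. 237. 304.] [ 776. -241.   67.] [136. 117. 162.] 149.0
scene jar 0.91 [286. 256. 323. 319.] [780. -40.  71.] [120.  80. 160.] 151.0
scene house 0.72 [393. 295. 460. 356.] [801. 245.  40.] [146. 148.  98.] 93.0
scene tape 0.63 [353. 178. 377. 198.] [379.  58.  20.] [68. 63. 35.] 26.0
scene lid_bar {'centre': [406.5, 218.2], 'score': 0.87}
scene lid_bar {'centre': [305.0, 300.5], 'score': 0.75}
```

View pics/top0.png

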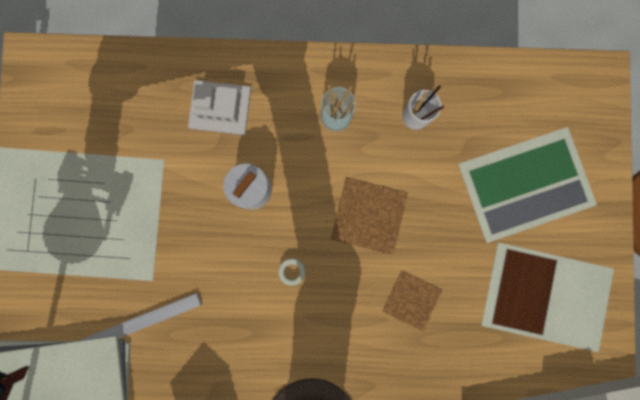

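The top view shows the canister with its brown bar at about (246,186), the larger mat at (370,215), the smaller mat at (412,299), the tape at (291,272), the house at (220,107), the jar at (337,108) and the cup at (424,108). Next I'll work out the lid, bar and mat poses.

```bash
cat >> h.py <<'E'
def bar(cam,im,d,P,zr=(110,135),xy=None):
    hsv=cv2.cvtColor(im,cv2.COLOR_RGB2HSV)
    m=(hsv[...,1]>90)
    v,u=np.nonzero(m&(d>0)); p=world(cam,np.c_[u,v],d[v,u],P)
    k=(p[:,2]>zr[0])&(p[:,2]<zr[1])&(np.hypot(*(p[:,:2]-xy).T)<55)
    p=p[k]; (c,s,a)=cv2.minAreaRect(p[:,:2].astype(np.float32))
    w,V=np.linalg.eigh(np.cov(p[:,:2].T)); v=V[:,1]
    return len(p),np.round(p[:,:2].mean(0),1),np.round(c,1),np.round(s,1),'yaw',round(float(np.arctan2(v[1],v[0])%np.pi),3),'z',round(float(np.median(p[:,2])),1)
def tool():
    s=env.observe();M=R.from_rotvec(s['eef_rot']).as_matrix();return s,s['ee_pos'],M
def rel(target):
    s,p,M=tool();return np.round(M.T@(np.array(target)-p)/1000,4)
E
python3 - <<'E'
from h import *
P=env.camera_params('top');im,d=env.grab_frame('top')
print(bar('top',im,d,P,xy=np.array([564,160])))
r=[q for q in env.regions_of('mat','top') if q['box'][0]<360][0]
p=cloud('top',d,r['region'],P);p=p[p[:,2]<12]
print(cv2.minAreaRect(p[:,:2].astype(np.float32)),np.median(p,0))
r=env.regions_of('lid','top')[0];p=cloud('top',d,r['region'],P);p=p[(p[:,2]>90)&(p[:,2]<108)];print(len(p),cv2.minEnclosingCircle(p[:,:2].astype(np.float32)),np.median(p[:,2]))
for c in env.landmark_of('lid_bar','top'):
    u=c['centre'];n=P['K'];z=122;a=world('top',u,1,P)[0];o=-np.array(P['R']).T@P['t'];print(o+(a-o)*(z-o[2])/(a-o)[2])
s,p,M=tool();print(p,M.round(3)); W=env.camera_params('wrist');Rw=np.array(W['R']);o=-Rw.T@W['t'];print('wristcam in tool',M.T@(o-p),(M.T@Rw.T).round(3),W['K'])
print(rel([564,160,404]))
E
```

```text
(194, array([568. , 159.7]), array([568. , 160.6]), array([13.7, 60.9]), 'yaw', 2.51, 'z', 121.2)
((509.05279541015625, -131.7211456298828), (161.1833038330078, 160.505126953125), 76.61276245117188) [ 508.49545442 -131.32977068    3.93510664]
1279 ((568.24462890625, 161.9972381591797), 50.01648712158203) 96.82911727632089
[568.57182671 157.74088867 122.        ]
[210.67990721 588.42865741 404.66165284] [[-0.941  0.337 -0.   ]
 [ 0.337  0.941  0.   ]
 [ 0.     0.    -1.   ]]
wristcam in tool [7.15105104e+01 9.18821028e-03 2.21028683e+01] [[ 0.001 -0.965 -0.263]
 [ 1.     0.001 -0.   ]
 [ 0.001 -0.263  0.965]] [[288.82532543   0.         318.14754298]
 [  0.         288.82532543 200.80535758]
 [  0.           0.           1.        ]]
[-0.4771 -0.2843  0.0006]
```

```bash
python3 -m handwheel '{"travel":[[-0.0477,-0.0284,0],[-0.0477,-0.0284,0],[-0.0477,-0.0284,0],[-0.0477,-0.0284,0],[-0.0477,-0.0284,0]],"yaw":[0,0,0,0,0]}' 0 20
python3 -m handwheel '{"travel":[[-0.0477,-0.0284,0],[-0.0477,-0.0284,0],[-0.0477,-0.0284,0],[-0.0477,-0.0284,0],[-0.0477,-0.0284,0]],"yaw":[0,0,0,0,0]}'
python3 -m handwheel '{"travel":[[0,0,0],[0,0,0],[0,0,0]],"yaw":[8.25,8.25,0]}'
python3 - <<'E'
from h import *
s,p,M=tool();print(s['t'],p,M.round(3),s['joint_positions'].round(2),s['force'])
P=env.camera_params('wrist');im,d=env.grab_frame('wrist');save(im,'w1.png')
b=bar('wrist',im,d,P,xy=np.array([568,160.5]));print(b)
for r in env.regions_of('lid','wrist')[:2]:
    q=cloud('wrist',d,r['region'],P);q=q[(q[:,2]>90)&(q[:,2]<108)];print(r['score'],len(q),cv2.minEnclosingCircle(q[:,:2].astype(np.float32)),np.median(q[:,2]))
print(rel([568,160.5,300]), np.arctan2(M[1,1],M[0,1]))
E
```

```text
t: 1.78
ee_pos: [388.3, 372.8, 404.9]
eef_rot: [0.537, 3.095, 0.001]
force: [0.4, 0.5, 0.8]
width: 87.5
t: 2.4
ee_pos: [565.0, 158.9, 404.9]
eef_rot: [0.537, 3.095, 0.001]
force: [0.7, 0.7, 0.5]
width: 87.7
t: 2.78
ee_pos: [564.1, 160.3, 404.6]
eef_rot: [0.975, 2.987, -0.0]
force: [0.1, -0.3, -0.3]
width: 87.9
2.775 [564.07475967 160.26526305 404.62124696] [[-0.807  0.59   0.   ]
 [ 0.59   0.807 -0.   ]
 [-0.    -0.    -1.   ]] [-0.57  0.35  0.28  1.71 -0.11  1.1   0.68] [ 0.05414889 -0.31109419 -0.26057519]
(934, array([568., 164.]), array([569.6, 163.1]), array([13.3, 62.7]), 'yaw', 2.508, 'z', 119.6)
0.82 5858 ((569.8956909179688, 162.69949340820312), 49.76640701293945) 94.7352701578155
[-0.0033  0.0024  0.1047] 0.9398642874425555
```

View pics/w1.png

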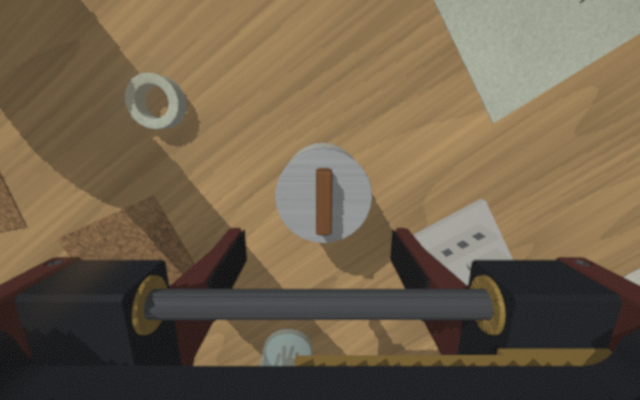

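The view shows the bar at about (323,201), centred between the fingers and square to the jaws. The tape is at (155,101) and the larger mat is at the lower left. Going down now.

```bash
python3 -m handwheel '{"travel":[[-0.003,0.0042,0.04],[0,0,0.04],[0,0,0.025],[0,0,0.012],[0,0,0]],"yaw":[0,0,0,0,0]}' 0 20
python3 -m handwheel '{"travel":[[0,0,0.004],[0,0,0]],"yaw":[0,0]}'
python3 - <<'E'
from h import *
s,p,M=tool();P=env.camera_params('wrist');im,d=env.grab_frame('wrist');save(im,'w2.png')
print(bar('wrist',im,d,P,xy=np.array([568,162])),p,s['force'],rel([569,162,282.5]))
E
```

```text
t: 3.5
ee_pos: [568.9, 162.0, 287.4]
eef_rot: [-0.974, -2.986, 0.001]
force: [-0.5, -0.2, 0.0]
width: 87.8
t: 3.75
ee_pos: [569.1, 162.0, 284.3]
eef_rot: [0.975, 2.986, 0.001]
force: [0.2, -0.8, 0.1]
width: 87.7
(3133, array([562.2, 167.5]), array([564.6, 166.7]), array([103.7,  51.4]), 'yaw', 0.967, 'z', 119.7) [569.12447526 161.95644261 284.32195715] [ 0.15582841 -0.75447128  0.08881591] [ 0.0001 -0.      0.0018]
```

View pics/w2.png

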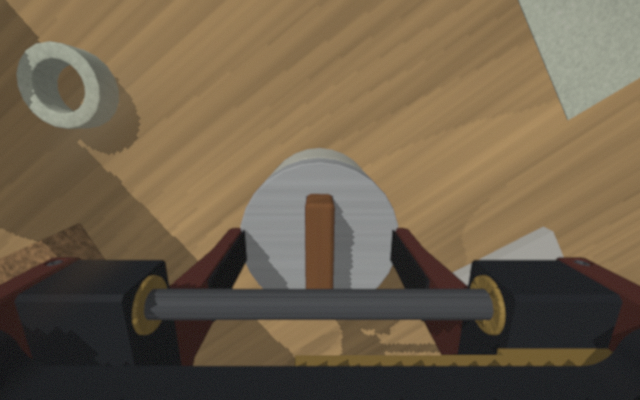

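Bar centred at column 319, between the fingers. Closing.

```bash
python3 -m handwheel '{"travel":[[0,0,0.001],[0,0,0],[0,0,0],[0,0,0],[0,0,0]],"yaw":[0,0,0,0,0]}' 255 30
python3 -m handwheel '{"travel":[[0,0,0],[0,0,0],[0,0,0],[0,0,0]],"yaw":[0,0,0,0]}'
python3 - <<'E'
from h import *
s,p,M=tool();print(p,s['force'],s['moment'],s['width'])
E
```

```text
t: 4.42
ee_pos: [568.9, 161.9, 282.6]
eef_rot: [-0.976, -2.986, -0.0]
force: [0.1, -0.4, -1.1]
width: 41.0
t: 4.92
ee_pos: [569.0, 162.0, 282.7]
eef_rot: [0.976, 2.986, 0.0]
force: [-0.0, 0.5, 0.1]
width: 16.2
[568.99822754 161.96724962 282.6705902 ] [-2.50004912e-04  5.25417925e-01  1.35120849e-01] [ 0.03198598 -0.1093189  -0.0154751 ] 16.151699455321175
```

```bash
for i in 1 2; do python3 -m handwheel '{"travel":[[0,0,-0.001],[0,0,0]],"yaw":[0,0]}' | egrep 'pos|force'; done
for i in 1 2 3; do python3 -m handwheel '{"travel":[[0,0,-0.0005],[0,0,0]],"yaw":[0,0]}'| egrep 'pos|force'; done
```

```text
ee_pos: [568.7, 161.8, 283.3]
force: [0.3, 0.3, -2.6]
ee_pos: [568.9, 161.9, 284.6]
force: [0.0, 0.2, -3.7]
ee_pos: [568.9, 161.9, 285.2]
force: [-0.2, 0.1, -3.3]
ee_pos: [568.9, 161.9, 285.7]
force: [0.3, 0.0, -2.2]
ee_pos: [568.9, 161.9, 285.7]
force: [1.6, -0.3, -10.1]
```

```bash
python3 -m handwheel '{"travel":[[0,0,0],[0,0,0],[0,0,0]],"yaw":[-5,-5,0]}' | egrep 'pos|force|rot'
for i in 1 2 3 4; do python3 -m handwheel '{"travel":[[0,0,0],[0,0,0]],"yaw":[-3,0]}' | egrep 'pos|force'; done
python3 - <<'E'
from h import *
s,p,M=tool();print(s['t'],np.arctan2(M[1,1],M[0,1])-.9398,s['force'],s['moment'],s['width'])
E
```

```text
ee_pos: [568.6, 161.7, 285.7]
eef_rot: [-0.712, -3.058, 0.001]
force: [0.1, 0.1, -8.6]
ee_pos: [568.6, 161.7, 285.7]
force: [-0.8, -0.3, -8.4]
ee_pos: [568.7, 161.7, 285.7]
force: [-0.0, -1.1, -10.0]
ee_pos: [568.7, 161.7, 285.8]
force: [0.1, -0.9, -11.8]
ee_pos: [568.7, 161.7, 285.7]
force: [-0.1, -0.7, -11.6]
7.55 0.380895810971992 [ -0.10013763  -0.74412814 -11.63858556] [-0.14462197  0.0475628  -0.01821004] 15.75520350083271
```

```bash
for i in 1 2 ; do python3 -m handwheel '{"travel":[[0,0,0],[0,0,0]],"yaw":[-3,0]}' | egrep 'pos|force'; done
```

```text
ee_pos: [568.8, 161.7, 285.8]
force: [0.9, -1.3, -13.1]
ee_pos: [568.8, 161.7, 285.8]
force: [0.2, -1.0, -14.1]
```

```bash
for i in 1 2 ; do python3 -m handwheel '{"travel":[[0,0,0],[0,0,0]],"yaw":[-3,0]}' | egrep 'pos|force'; done
```

```text
ee_pos: [568.8, 161.7, 285.8]
force: [-1.1, -0.9, -13.9]
ee_pos: [568.8, 161.7, 285.9]
force: [-0.6, -1.3, -14.4]
```

```bash
python3 -m handwheel '{"travel":[[0,0,0.0004],[0,0,0]],"yaw":[-3,0]}' | egrep 'pos|force'; python3 -m handwheel '{"travel":[[0,0,0],[0,0,0]],"yaw":[-3,0]}' | egrep 'pos|force'
```

```text
ee_pos: [569.0, 161.8, 286.0]
force: [-1.0, -1.6, -10.7]
ee_pos: [569.3, 162.1, 286.5]
force: [-0.8, -1.7, -6.2]
```

```bash
for i in 1 2 ; do python3 -m handwheel '{"travel":[[0,0,0],[0,0,0]],"yaw":[-3,0]}' | egrep 'pos|force'; done
python3 - <<'E'
from h import *
s,p,M=tool();print(s['t'],np.arctan2(M[1,1],M[0,1])-.9398,s['force'],s['moment'],s['width'],s['joint_positions'].round(2))
E
```

```text
ee_pos: [569.7, 162.4, 287.0]
force: [0.5, -0.4, -3.0]
ee_pos: [569.3, 162.2, 286.5]
force: [0.6, -0.2, -3.3]
9.55 0.7998957616764726 [ 0.58458266 -0.18668025 -3.31575132] [ 0.00674535 -0.0476613  -0.00374684] 16.05108514460564 [-0.4   0.48  0.05  1.8  -0.03  0.86  1.41]
```

The pull dropped to the lid's weight alone (3.3 N) at about 0.75–0.80 rad. Lifting gently to check.

```bash
for i in 1 2 3; do python3 -m handwheel '{"travel":[[0,0,-0.001],[0,0,0]],"yaw":[0,0]}' | egrep 'pos|force'; done
```

```text
ee_pos: [569.1, 162.0, 287.0]
force: [0.8, 0.4, -2.4]
ee_pos: [569.0, 161.9, 287.9]
force: [-1.1, -0.3, -3.0]
ee_pos: [569.0, 161.9, 288.8]
force: [-0.6, 0.6, -3.4]
```

```bash
for i in 1 2 3; do python3 -m handwheel '{"travel":[[0,0,-0.0015],[0,0,-0.0015],[0,0,-0.0015],[0,0,0]],"yaw":[0,0,0,0]}' | egrep 'pos|force'; done
```

```text
ee_pos: [569.0, 161.9, 293.5]
force: [0.1, 0.2, -3.1]
ee_pos: [569.0, 161.9, 297.9]
force: [-0.2, -0.1, -2.8]
ee_pos: [569.0, 161.9, 302.4]
force: [-0.2, -0.9, -2.7]
```

```bash
python3 -m handwheel '{"travel":[[0,0,-0.012],[0,0,-0.02],[0,0,-0.02],[0,0,0]],"yaw":[0,0,0,0]}' | egrep 'pos|force'; python3 - <<'E'
from h import *
s,p,M=tool();print(s['t'],s['width'],M.round(3),rel([509,-131.5,340]))
E
```

```text
ee_pos: [569.5, 162.0, 356.4]
force: [1.0, -0.5, -3.6]
12.3 15.966231718257811 [[-0.985 -0.17   0.004]
 [-0.17   0.985  0.001]
 [-0.004  0.001 -1.   ]] [ 0.1096 -0.279   0.0158]
```

```bash
python3 -m handwheel '{"travel":[[0.007,-0.018,0],[0.015,-0.038,0],[0.018,-0.046,0],[0.018,-0.046,0],[0.018,-0.046,0]],"yaw":[0,0,0,0,0]}' | egrep 'pos|force'
python3 -m handwheel '{"travel":[[0.017,-0.043,0],[0.011,-0.028,0],[0.0056,-0.014,0],[0,0,0],[0,0,0]],"yaw":[0,0,0,0,0]}' | egrep 'pos|force'
python3 - <<'E'
from h import *
s,p,M=tool();print(s['t'],s['width'],M.round(3),p,rel([509,-131.5,240]))
P=env.camera_params('wrist');im,d=env.grab_frame('wrist');save(im,'w3.png')
for r in env.regions_of('mat','wrist'): 
    q=cloud('wrist',d,r['region'],P);print(r['score'],r['box'],np.median(q,0))
P=env.camera_params('top');im,d=env.grab_frame('top')
for r in env.regions_of('lid','top'):
    q=cloud('top',d,r['region'],P);h=np.median(q[:,2]);q=q[abs(q[:,2]-h)<8];print('lid',r['score'],cv2.minEnclosingCircle(q[:,:2].astype(np.float32)),h)
E
```

```text
ee_pos: [525.6, -45.1, 353.4]
force: [0.8, -0.0, -2.3]
ee_pos: [508.7, -130.4, 354.0]
force: [-0.7, -0.2, -2.8]
13.55 15.528182644954791 [[-0.985 -0.172 -0.   ]
 [-0.172  0.985  0.001]
 [ 0.     0.001 -1.   ]] [ 508.67775153 -130.40332728  353.97867344] [-0.0002 -0.0012  0.114 ]
0.95 [193.4, 1.4, 291.0, 49.4] [ 348.05864072 -227.53978685    0.63446453]
0.88 [231.7, 92.7, 407.3, 225.4] [ 462.08134965 -148.3037985     1.72248202]
lid 0.67 ((507.6958923339844, -124.35142517089844), 49.03644943237305) 168.45243202467248
```

View pics/w3.png

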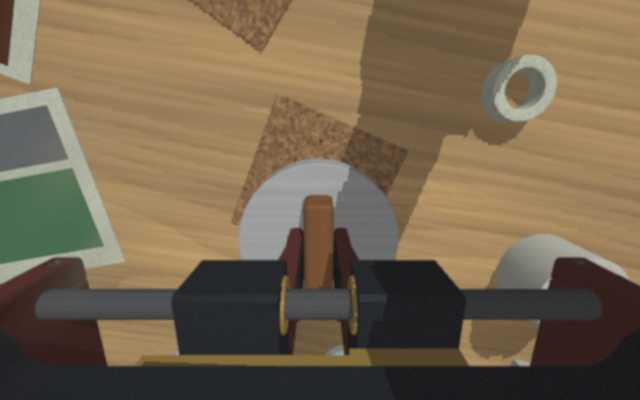

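The lid is held level over the larger mat, whose visible corners are at (275,95), (407,150) and (233,223). Lid height in the top view is as expected. Lowering.

```bash
python3 -m handwheel '{"travel":[[0,-0.001,0.02],[0,0,0.035],[0,0,0.035],[0,0,0.025],[0,0,0.012]],"yaw":[0,0,0,0,0]}' | egrep 'pos|force'
python3 -m handwheel '{"travel":[[0,0,0.004],[0,0,0.002],[0,0,0.002],[0,0,0],[0,0,0]],"yaw":[0,0,0,0,0]}' | egrep 'pos|force'
```

```text
ee_pos: [508.5, -132.0, 226.0]
force: [-0.2, -0.0, -3.3]
ee_pos: [508.7, -132.7, 219.6]
force: [0.7, -0.1, -2.4]
```

```bash
python3 -m handwheel '{"travel":[[0,0,0.002],[0,0,0.002],[0,0,0],[0,0,0]],"yaw":[0,0,0,0]}' | egrep 'pos|force'
python3 -m handwheel '{"travel":[[0,0,0.0008],[0,0,0]],"yaw":[0,0]}' | egrep 'pos|force'
python3 -m handwheel '{"travel":[[0,0,0.0007],[0,0,0]],"yaw":[0,0]}' | egrep 'pos|force'
```

```text
ee_pos: [508.6, -132.7, 215.2]
force: [0.6, 0.9, -3.0]
ee_pos: [508.6, -132.7, 214.4]
force: [-0.0, -0.5, -2.1]
ee_pos: [508.6, -132.7, 213.7]
force: [0.7, 0.3, -3.0]
```

```bash
for i in 1 2 3; do python3 -m handwheel '{"travel":[[0,0,0.0005],[0,0,0]],"yaw":[0,0]}' | egrep 'pos|force'; done
```

```text
ee_pos: [508.6, -132.7, 213.6]
force: [-1.9, 1.3, 4.8]
ee_pos: [508.6, -132.7, 213.6]
force: [-3.6, 1.5, 11.1]
ee_pos: [508.6, -132.8, 213.6]
force: [-6.6, 2.2, 16.9]
```

Contact came exactly at the expected height. I'll ease the push off, then let go.

```bash
python3 -m handwheel '{"travel":[[0,0,-0.001],[0,0,0]],"yaw":[0,0]}' | egrep 'pos|force'
python3 -m handwheel '{"travel":[[0,0,0],[0,0,0],[0,0,0],[0,0,0],[0,0,0]],"yaw":[0,0,0,0,0]}' 120| egrep 'pos|force|width'
python3 -m handwheel '{"travel":[[0,0,-0.005],[0,0,-0.015],[0,0,-0.03],[0,0,-0.04],[0,0,-0.05]],"yaw":[0,0,0,0,0]}' | egrep 'pos|force'
python3 -m handwheel '{"travel":[[-0.06,0,-0.05],[-0.06,0,0],[-0.06,0,0],[0,0,0],[0,0,0]],"yaw":[0,0,0,0,0]}' | egrep 'pos|force'
python3 - <<'E'
from h import *
print(env.observe()['t'])
P=env.camera_params('top');im,d=env.grab_frame('top');save(im,'top9.png');save(env.grab_frame('wrist')[0],'w9.png')
for n in['lid','mat','canister','cup','jar','house','tape']:
  for r in env.regions_of(n,'top'):
    q=cloud('top',d,r['region'],P);print(n,round(r['score'],2),np.round(r['box']),np.median(q,0).round())
    if n=='lid':
        q=q[(q[:,2]>20)&(q[:,2]<38)]
        if len(q)>9: print(cv2.minEnclosingCircle(q[:,:2].astype(np.float32)),np.median(q[:,2]))
E
```

```text
ee_pos: [508.7, -132.7, 213.6]
force: [-3.4, 0.0, 6.5]
ee_pos: [508.6, -132.7, 213.2]
force: [1.2, 0.6, 0.2]
width: 46.8
ee_pos: [508.2, -132.7, 355.1]
force: [1.5, 0.8, -0.0]
ee_pos: [673.7, -104.4, 393.5]
force: [0.1, -0.0, 0.4]
18.875
mat 0.61 [329. 178. 356. 243.] [513. -69.   4.]
canister 0.95 [224. 165. 275. 210.] [568. 164.  69.]
jar 0.61 [318.  86. 354. 127.] [777. -32.  79.]
house 0.71 [190.  79. 248. 136.] [755. 239.  42.]
```

View pics/top9.png

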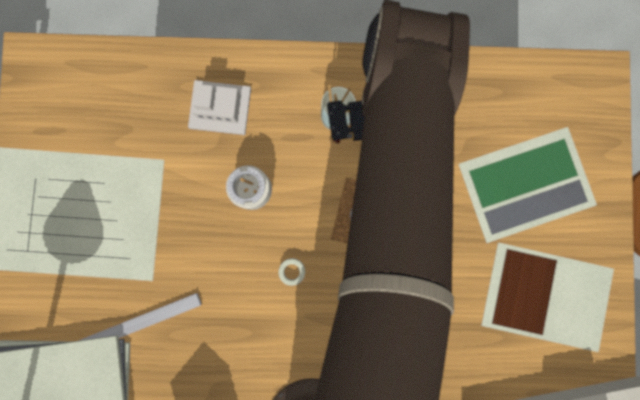

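The canister at (248,187) is open with its neck showing, but the arm hides the mat. Swinging aside.

```bash
python3 -m handwheel '{"travel":[[0.02,0.05,0],[0.02,0.055,0],[0.02,0.055,0],[0.02,0.055,0],[0.02,0.055,0]],"yaw":[0,0,0,0,0]}' | egrep 'pos|force'
python3 -m handwheel '{"travel":[[0,0.05,0],[0,0.05,0],[0,0.03,0],[0,0,0]],"yaw":[0,0,0,0]}' | egrep 'pos|force'
python3 - <<'E'
from h import *
print(env.observe()['t'])
P=env.camera_params('top');im,d=env.grab_frame('top');save(im,'top10.png')
cv2.imwrite('pics/c10.png',cv2.resize(im[60:330,170:460,::-1],None,fx=2,fy=2))
for n in['lid','mat','cup','jar','house','tape']:
  for r in env.regions_of(n,'top'):
    q=cloud('top',d,r['region'],P);print(n,round(r['score'],2),np.round(r['box']),np.median(q,0).round())
    if n=='lid':
        q=q[(q[:,2]>20)&(q[:,2]<38)]
        if len(q)>9: print(cv2.minEnclosingCircle(q[:,:2].astype(np.float32)),np.median(q[:,2]))
E
```

```text
ee_pos: [528.4, 146.4, 393.6]
force: [0.0, 0.8, 0.2]
ee_pos: [506.4, 275.7, 393.2]
force: [0.1, -0.2, 0.2]
20.45
lid 0.68 [225. 166. 274. 208.] [569. 164.  69.]
((563.46435546875, 153.59725952148438), 46.454078674316406) 28.360379745498104
lid 0.58 [350. 196. 389. 237.] [ 507. -130.   28.]
((507.4916687011719, -132.4148406982422), 49.95840072631836) 27.84674963517625
mat 0.74 [330. 178. 406. 251.] [ 512. -124.    4.]
mat 0.73 [382. 271. 442. 331.] [ 302. -240.    3.]
mat 0.17 [320.  87. 352. 132.] [763. -44.  61.]
cup 0.63 [402.  88. 444. 128.] [ 768. -248.   65.]
jar 0.58 [350. 195. 391. 234.] [ 507. -130.   28.]
house 0.78 [188.  79. 247. 131.] [756. 239.  41.]
tape 0.8 [278. 262. 306. 282.] [368.  54.  24.]
```

View pics/c10.png

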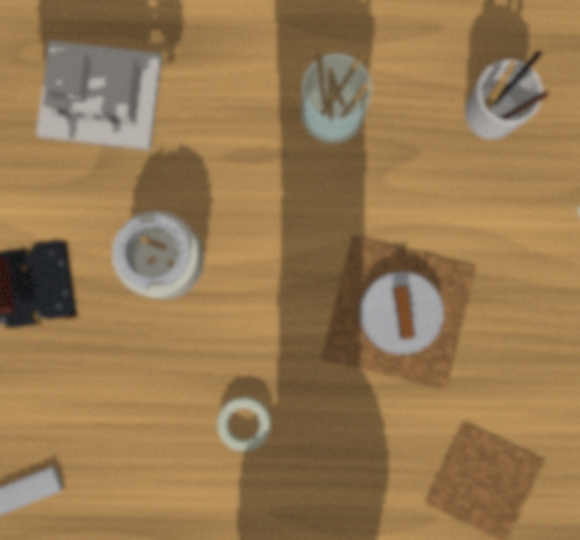

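The lid lies flat at crop position (402,312), in the middle of the larger mat. Its top is at z = 28 mm, as it should be. The bar faces up, the canister is open, and nothing else has moved. Handing in.

```bash
python3 -c "
from h import *
print(env.hand_in())"
```

```text
the job is handed in; nothing more can be done
None
```

The canister is open and its lid is lying bar up on the larger cork mat. I handed the job in at about 21 s of the 64 s allowed.

- **Opening:** I gripped the bar, lifted the lid the 3 mm to its catch and turned it anticlockwise under a light pull. The force along the wrist reached about 14 N, of which roughly 3 N was the lid's weight. It let go between about 0.70 and 0.80 rad, and then rose straight up carrying only its own weight.
- **Setting down:** The lid touched the mat at the expected height. I pressed to about 17 N finding the contact, eased off to about 6 N and opened the gripper.
- **Last checks:**
  - **Lid:** its centre is at (507.5, -132.4) mm, against (509, -132) for the mat, so the margin is about 30 mm all round. Its top is at z = 28 mm, so it lies flat.
  - **House and tape:** the networks found them where they started, within their usual scatter.
  - **Cup and jar:** these rest mainly on the picture, where both look unmoved. For the cup, the top camera gave no starting reading to compare with.
  - **Robot:** it stands well clear and reads no force.
- **Disagreements:** in the last pass the networks labelled the open canister as a second "lid" and the lid as the "jar", and gave the jar a low-scoring "mat" label at its old place. The picture shows these are mislabels.

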